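# Pin the microphone boom on its sloping stand

### The arm

A 7-joint arm with a two-finger parallel gripper is mounted at the origin on the work surface. World frame = base frame: x ahead of the robot, y to its left, z up, the work surface at z = 0. Lengths are in mm, angles in rad, forces in N, time in s.
With the tool pointing down it reaches from about 425 to 875 mm from the base axis. Payload 4.7 kg.
Tool frame: the origin (TCP) lies at the very end of the fingers, on their centre line; the grasp point (between the pads) lies 19 mm behind it; z points along the fingers, y is the direction in which the jaws open and shut (so a half turn about z gives the same grasp; the last joint's range is limited). The gripper opens to 87 mm and grips with 3 to 60 N. Pads are 19 mm wide; open, the fingers measure 117 mm over their backs; the gripper's body (75 mm by 190 mm) begins 51 mm behind the grasp point.
Start: joints at [-1.091, 0.321, -0.07, 1.45, 0.023, 1.371, -0.057], TCP at [291.969, 580.758, 222.587] pointing down, gripper open.
Joint ranges: [-2.86, 2.86], [-0.3, 2.09], [-1.38, 1.24], [0.06, 2.45], [-1.56, 4.7], [0.09, 2.05], [-2.69, 2.69]. Speed limits (rad/s): [2.57, 2.57, 3.14, 3.14, 3.14, 3.14, 3.14].

### API

Orientations are given as a unit quaternion [w, x, y, z].
In Python, from workcell import * gives the robot as it stands.
- The arm moves only by the shell command python3 -m creep 'ROWS' [OPENING] [FORCE]. ROWS is JSON, a list of rows, each an object of numbers: "x", "y", "z": the shift along the world's x, y, z in mm; "roll": the turn about the world's z in rad. In form: [{"x": .., "y": .., "z": .., "roll": ..}, ...]. A call has exactly 8 rows; each row is the pose to reach, as a shift and turn from the pose commanded when the call began; what a row does not reach only later rows make up. A row lasts 1/10 s, in which the tool goes at most 50 mm and 8.59 degrees, less where a joint would pass 70% of its speed; a pose out of reach is approached as far as the arm can. A call with a gripper value outside its range is refused whole. OPENING is the closure, from 0 (fully open) to 1 (shut), set as the call begins (- or left out, the last holds). The fingers move at their own pace and stop on an object; FORCE is the grip in N (left out, the last holds). Time passes only in rows, so rows that repeat a pose let the fingers close, or fill a call up. It gives the time, the measured TCP pose, the force and the opening at its end, in the units of the state.
- observe(): the state, without advancing time (a new reading comes with each control period).
- read_camera(name): name is "scene" or "top"; returns a dict with "frame" (420x560x3 uint8, blue, green, red), "depth" (420x560 float32, mm along the optical axis (not along the pixel's ray), 0 where there is no reading), "K" (3x3 intrinsics, pixels), "rvec" (rotation vector, rad) and "tvec" (3), from world to camera coordinates, as OpenCV has them. Camera axes: x right, y down, z forward; pixel columns grow to the right and rows downward; lengths in mm; the calibration is good to about 2 mm. A picture is of the moment at which its call begins.
- sign_off(): hands the job in, once; it reports no verdict.
Trained networks look in the newest picture that a camera, given by its name, has taken for a name from the list of things; names that differ only in an ending like _2 or _b are one class to them, and where a whole thing is asked for, a point or a joint stands for the part that bears it (a point fixed in the world has none). Each returns a list of dicts, best first, with "conf" (0 to 1); they miss things now and then, are a little off and sometimes report something else, mostly with a low value. They report only what shows in the picture. A call takes as long as a camera call. They do not tell look-alikes from the thing itself.
- masks_of(camera, label): "pixels" (420x560 bool, what is visible of it).
- pinpoint(camera, label): "at" ([x, y, z] in mm, in world coordinates, good to about 4 mm: a listed point, or the origin of a listed thing).
The state is a dict: "time": time; "q": joint angles; "joint_vel": joint speeds; "joint_torque": joint torques, N m; "eef_pos": TCP position; "orientation": TCP orientation; "wrist_force": force on the tool from outside, world axes, zero at the start; "moment": the same for the moment, N m; "finger_gap": opening from 0.0 (shut) to 1.0 (fully open).
Only numpy, scipy, OpenCV 4.12 (cv2) and the standard library are available. Lean on these libraries where they do the work, as an engineer would, in place of code of your own. Each camera call takes 0.05 s, during which the arm holds its last target.

### The job

The microphone boom on the sloping desk stand has been left swung aside. Swing it back in by its black thumb post until it comes up against its stop and the hole in its eye lies over the hole in the fixed knuckle below; then take the slimmer of the two steel pins out of the plywood rack and push it through both knuckles, fully home with its flange down on the eye, and let go. Leave the fat pin in the rack and all the other things on the desk where they are.

Things in the scene. Friction and masses are not known exactly. Their poses are not given: they have to be found in the camera images.
- boom (a joint): Swing of the boom about its pivot, rad. 0 = hole of its eye exactly over the fixed knuckle's; positive = swung aside toward +y of lug_mouth, at most 1.0. A stop at -0.01 ends the inward swing, leaving the holes within about 1 mm. Dry friction 0.15 N m (3 N at the thumb post, 1.5 N at the eye) keeps it where it is left; a tapered pin can nudge it into line.
- lug_mouth (a point): Centre of the hole's mouth in the fixed lower knuckle: steel barrel, 32 mm across, 30 mm tall, near the low edge of the grey sloping deck (185 x 150 mm). z = hole axis, up and out: it leans 0.5 rad from vertical, toward the deck's low edge (roughly the robot). x = up the slope toward the boom's pivot; y level. Hole 12.5 mm wide, 30 mm deep, closed by the deck.
- boom_eye (a point): Centre of the upper end of the hole in the boom's eye: steel barrel 32 mm across, 14 mm tall, 12.5 mm through-hole, at the boom's free end, 110 mm from the pivot axis. z along the hole, up (same lean as the fixed knuckle); x from eye to pivot. When aligned it lies 16 mm above lug_mouth along z (2 mm gap between the barrels).
- boom_post (a point): On the axis of the boom's thumb post: black, round, 14 mm across, parallel to the hole axis, half-way along the 20 mm wide aluminium bar, 55 mm from the pivot axis. This point is 22 mm above the level of the eye's upper face; the post's top is 22 mm above it, the bar's top 24 mm below it (along z). Axes as boom_eye.
- boom_pivot (a point): On the boom's pivot axis (z), level with the eye's upper face. Above it stand an 18 mm wide stub 20 mm tall and the microphone's thin bent gooseneck, which rises about 120 mm and leans away up the slope; they turn with the boom.
- slim_pin_head (a point): Centre of the round head of the slim pin (the one to use): steel, 15 mm across, 34 mm tall. Below it a flange 26 mm across, 4 mm thick (underside 21 mm below this point), then a 10 mm shaft reaching 44 mm below the flange, its last 10 mm tapering to 4 mm. z = pin axis, head up. Hangs upright by its flange in either of the rack's holes. About 70 g.
- slim_pin_seat (a point): Centre of the underside of the slim pin's flange (on the pin's axis, 21 mm below its head centre); it rests on the eye's upper face when the pin is home.
- slim_pin_tip (a point): The point of the slim pin, 44 mm below the flange's underside.
- fat_pin_head (a point): Centre of the head of the fat pin (not to be used: its 13.6 mm shaft does not fit): same heights as the slim pin, head 25 mm in diameter, flange 32 mm. It hangs in the other hole of the rack, 74 mm from the slim pin.
- rack: Plywood pin rack, fixed, 56 mm (x) by 140 mm (y), upper face 75 mm above the desk; origin at the centre of its underside. Holes 15.5 mm in diameter at y = +37 and -37 mm.
- mug: White mug, 76 mm across, 90 mm tall, origin at the centre of its underside. Leave alone.
- screwdriver: Screwdriver lying on the desk. Leave alone.
- jar: Small glass jar with a steel cap, 44 mm across, 55 mm tall, origin at the centre of its underside. Leave alone.
- notepad: Block of note paper 75 x 75 x 20 mm, origin at the centre of its underside. Leave alone.
- connector: Small brass and steel plug standing upright, 18 mm across, 40 mm tall, origin at the centre of its underside. Leave alone.
- parts_tin: Open steel tray 90 x 70 x 25 mm, origin at the centre of its underside. Leave alone.
Mind the look-alikes: they are no part of the job. What is shaped like the part that bears slim_pin_head but blue, pink or red is not meant.

How it is judged:
By the outcome, as a careful person would: the job done as asked, in the order asked, and still so for the second after the job is handed in, with the robot touching nothing.
It also fails if it takes over 48 s, if anything falls off the work surface, if the arm or the gripper's body presses on something with over 40 N, if the wrist force passes 120 N, or if a joint passes its speed limit or range.

## Working session

There is one attempt and no reset: what is moved stays moved. The work goes in short steps, Python scripts to look and compute and a shell command to move; the robot and the scene stay as the last step left them, time stands still between calls to the robot, and variables do not carry over. Pictures are saved under pics/ and viewed, and the job is handed in when it is done.

```bash
ls; mkdir -p pics
python3 - <<'E'
from workcell import *
import cv2
s=observe();print({k:s[k] for k in s})
for c in("scene","top"):
    r=read_camera(c);cv2.imwrite(f"pics/{c}0.png",r["frame"]);print(c,r["K"],r["rvec"],r["tvec"])
    for l in["lug_mouth","boom_eye","boom_post","boom_pivot","slim_pin_head","slim_pin_seat","fat_pin_head","rack","mug","screwdriver","jar","notepad","connector","parts_tin"]:
        print(l,[([round(float(v)) for v in d["at"]],round(d["conf"],2)) for d in pinpoint(c,l)])
E
```

```text
pics
{'time': 0.0, 'q': array([-1.09088786,  0.32184621, -0.07007922,  1.45169324,  0.02260594,
        1.37076881, -0.05688312]), 'joint_vel': array([-1.45447058e-03,  8.80883606e-04, -9.70484518e-04,  2.30934047e-05,
        5.90466779e-04,  7.66618196e-04,  5.88936776e-04]), 'joint_torque': array([ 2.69673028e-04, -4.91286170e+01, -4.03829422e-01, -3.12530816e+01,
       -6.39324356e-02,  4.36741544e-02,  1.95212983e-04]), 'eef_pos': array([291.74530107, 580.22874779, 221.43723052]), 'orientation': array([-1.71107613e-04,  2.30782888e-01,  9.73004794e-01, -9.49014120e-04]), 'wrist_force': array([-0.21927243,  0.42485451,  0.33140131]), 'moment': array([-0.00933766,  0.03451513, -0.03873284]), 'finger_gap': 0.9981853355475346}
scene [[464.2065144    0.         272.59327092]
 [  0.         464.2065144  212.73063809]
 [  0.           0.           1.        ]] [ 2.39919202  0.79145028 -0.2725068 ] [-390.94509464 -305.77815049 1263.05722858]
lug_mouth [([557, 155, 59], 0.78)]
boom_eye [([560, 214, 76], 0.61)]
boom_post [([590, 191, 118], 0.97), ([501, -318, 97], 0.51)]
boom_pivot [([64
[... 808 characters left out ...]
9685  0.25270394] [-130.56225764  597.55873791  993.63664021]
lug_mouth [([561, 161, 61], 0.87)]
boom_eye [([558, 218, 78], 0.86)]
boom_post [([590, 190, 123], 0.74), ([556, 216, 82], 0.45)]
boom_pivot [([650, 164, 126], 0.75)]
slim_pin_head [([391, -218, 10], 0.78), ([458, -306, 9], 0.76), ([661, -357, 8], 0.59)]
slim_pin_seat [([638, -352, 18], 0.82), ([505, -317, 73], 0.55), ([401, -239, 11], 0.51), ([451, -324, 11], 0.5)]
fat_pin_head [([510, -249, 95], 0.63)]
rack [([505, -284, 3], 0.55)]
mug [([722, -83, -1], 0.86)]
screwdriver [([591, -437, -1], 0.72)]
jar []
notepad [([630, -106, 1], 0.84), ([506, -283, 3], 0.54)]
connector [([455, -67, -1], 0.42)]
parts_tin [([695, -276, -3], 0.87)]
```

View pics/scene0.png

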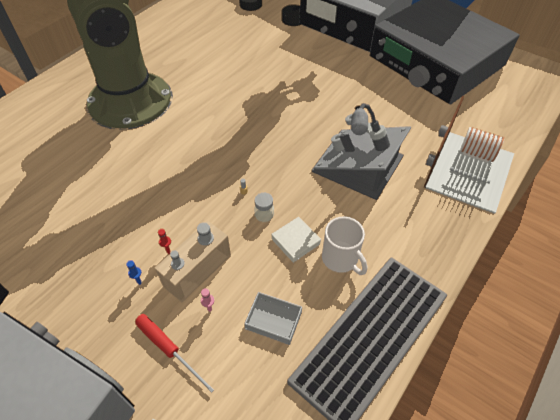

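View pics/top0.png

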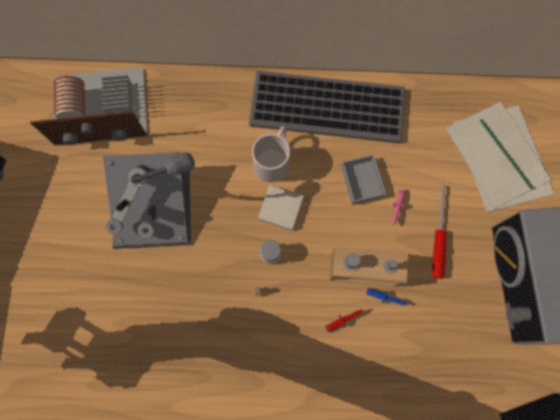

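The slim steel pin is at about scene (178,259) / top (391,267), and the fat one at scene (205,233). The red, blue and pink look-alikes lie on the desk. The boom stand is at scene (362,150) / top (147,200), with the eye swung to +y. Next I'll measure it more precisely.

```bash
cat > h.py <<'E'
from workcell import *
import cv2, numpy as np
def cloud(r):
    R=cv2.Rodrigues(r["rvec"])[0];t=np.array(r["tvec"]).ravel()
    K=np.array(r["K"]);d=r["depth"];v,u=np.mgrid[:420,:560]
    P=np.stack([(u-K[0,2])/K[0,0]*d,(v-K[1,2])/K[1,1]*d,d],-1)
    return (P-t)@R
def proj(r,p):
    return cv2.projectPoints(np.array(p,float).reshape(-1,1,3),np.array(r["rvec"]),np.array(r["tvec"]),np.array(r["K"]),None)[0].reshape(-1,2)
def crop(r,u0,v0,u1,v1,f,name):
    cv2.imwrite(name,cv2.resize(r["frame"][v0:v1,u0:u1],None,fx=f,fy=f,interpolation=cv2.INTER_CUBIC))
E
python3 - <<'E'
from h import *
rs={c:read_camera(c) for c in("scene","top")}
crop(rs["scene"],305,90,425,200,5,"pics/s1.png");crop(rs["top"],95,140,205,255,5,"pics/t1.png")
crop(rs["scene"],120,215,240,305,5,"pics/s2.png")
for c,r in rs.items():
    W=cloud(r)
    # deck plane
    m=(W[...,0]>530)&(W[...,0]<740)&(W[...,1]>60)&(W[...,1]<260)&(W[...,2]>15)&(W[...,2]<140)
    P=W[m];best=None;rng=np.random.default_rng(0)
    for i in range(500):
        a=P[rng.choice(len(P),3,False)];n=np.cross(a[1]-a[0],a[2]-a[0]);
        if np.linalg.norm(n)<100: continue
        n/=np.linalg.norm(n);n*=np.sign(n[2])
        if n[2]<.75 or n[2]>.97: continue
        k=(abs((P-a[0])@n)<2).sum()
        if best is None or k>best[0]:best=(k,n,a[0])
    k,n,a=best;q=P[abs((P-a)@n)<2];c0=q.mean(0);n=np.linalg.svd(q-c0)[2][2];n*=np.sign(n[2])
    print(c,k,"n",n.round(3),"lean",np.arccos(n[2]),"az",np.arctan2(n[1],n[0]),"c",c0.round(1))
    for nm,(x,y) in {"slim":(504,-318),"fat":(505,-247)}.items():
        m=(abs(W[...,0]-x)<25)&(abs(W[...,1]-y)<25)&(W[...,2]>85)&(W[...,2]<130)
        m2=m&(W[...,2]>W[...,2][m].max()-5)
        print(nm,m.sum(),W[m].mean(0).round(1),"top",m2.sum(),W[m2].mean(0).round(1),W[m2].min(0).round(1),W[m2].max(0).round(1))
E
```

```text
scene 1926 n [-0.477 -0.045  0.878] lean 0.5000879900018359 az -3.047593117755696 c [632.6 148.4  65.5]
slim 113 [ 505.9 -320.5  104.8] top 52 [ 503.7 -319.1  112.8] [ 496.  -326.2  111. ] [ 511.1 -311.6  115.5]
fat 221 [ 511.3 -247.8  106. ] top 104 [ 508.3 -245.1  113.5] [ 496.8 -256.7  111.9] [ 520.7 -233.2  116.9]
top 3425 n [-0.474 -0.048  0.879] lean 0.4968330267006295 az -3.039743884046337 c [621.9 160.2  60.2]
slim 79 [ 502.1 -318.8  109.5] top 31 [ 503.  -320.5  115.6] [ 496.7 -326.9  113.9] [ 509.6 -313.5  118.8]
fat 172 [ 506.  -245.2  110.9] top 104 [ 507.3 -246.7  114.5] [ 495.5 -258.9  113. ] [ 520.  -234.7  117.9]
```

View pics/s1.png

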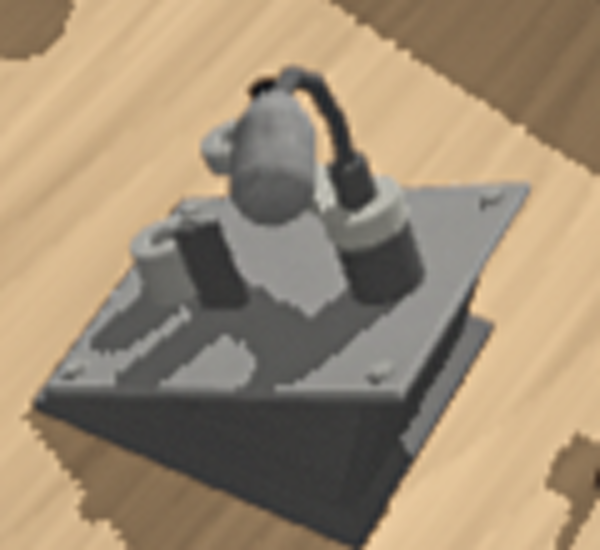

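View pics/t1.png

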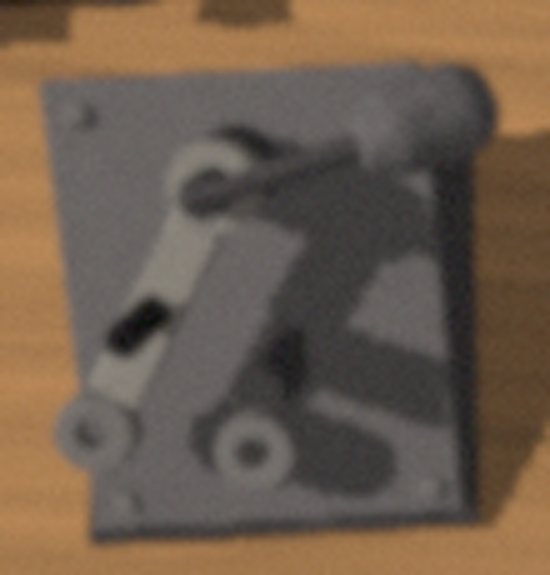

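View pics/s2.png

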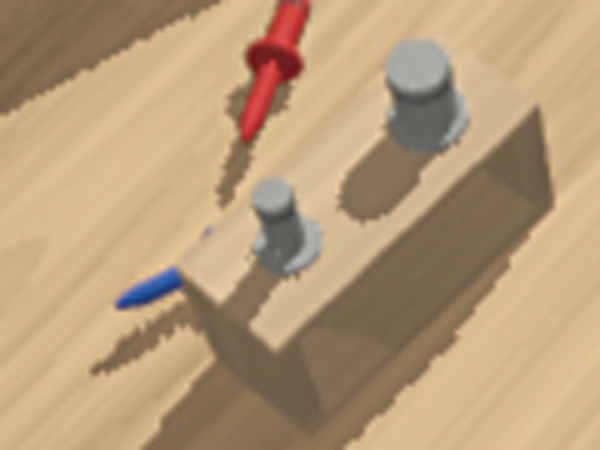

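```bash
cat >> h.py <<'E'
N=np.array([-.476,-.046,.878]);N/=np.linalg.norm(N)
Y=np.cross([0,0,1.],-N*1);Y=np.cross(N,np.array([1,0,0]));Y=np.array([-N[1]*-1,N[0]*-1,0]);Y=np.array([N[1],-N[0],0]);Y/=np.linalg.norm(Y)
X=np.cross(Y,N)
def ray(r,u,v):
    R=cv2.Rodrigues(r["rvec"])[0];t=np.array(r["tvec"]).ravel();K=np.array(r["K"])
    d=R.T@np.array([(u-K[0,2])/K[0,0],(v-K[1,2])/K[1,1],1]);return -R.T@t,d
def hit(r,u,v,h,c0):
    o,d=ray(r,u,v);s=(c0@N+h-o@N)/(d@N);return o+s*d
E
python3 - <<'E'
from h import *
r=read_camera("top")
c0=np.array([621.9,160.2,60.2]);c1=np.array([632.6,148.4,65.5])
print(X,Y,N,"offset diff",(c0-c1)@N)
for nm,u,v,h in[("lug",145.4,230.4,30),("eye",113,226.6,46),("posttop",119,207.4,90)]:
    p=hit(r,u,v,h,c0);print(nm,p.round(1))
L=hit(r,145.4,230.4,30,c0);E_=hit(r,113,226.6,46,c0)-16*N
d=E_-L;print("eye in lug frame",d@X,d@Y,d@N)
print("pivot pred at 110:",(L+110*X+16*N).round(1))
# angle using |pivot-eye|=110, along
yy=d@Y;print("theta",np.arcsin(yy/110), "x expected",110-np.sqrt(110**2-yy**2))
for th in(0,np.arcsin(yy/110)):
    b=-np.cos(th)*X+np.sin(th)*Y
    pv=L+110*X+16*N
    print("post pt",th,(pv+55*b+22*N).round(1),"top",(pv+55*b+44*N).round(1),"eye",(pv+110*b).round(1),proj(r,[pv+55*b+44*N,pv+55*b,pv]).round(1).tolist())
E
```

```text
[0.87411399 0.0844732  0.47831894] [-0.09619054  0.99536294  0.        ] [-0.47610094 -0.04600976  0.8781862 ] offset diff -0.10302184294627681
lug [558.1 156.1  59.6]
eye [558.7 213.8  81.1]
posttop [582.3 187.3 142.7]
eye in lug frame 15.747195882648969 57.368722193965596 2.686602773083687e-13
pivot pred at 110: [646.6 164.7 126.2]
theta 0.5486476480551845 x expected 16.144634070120432
post pt 0 [588.1 159.  119.2] top [577.6 158.  138.6] eye [550.5 155.4  73.6] [[135.2, 211.1], [140.5, 205.3], [137.1, 177.1]]
post pt 0.5486476480551845 [592.4 188.2 123.1] top [581.9 187.2 142.4] eye [559.1 213.8  81.3] [[119.0, 207.7], [124.9, 202.0], [137.1, 177.1]]
```

```bash
python3 - <<'E'
from h import *
for c in("scene","top"):
    W=cloud(read_camera(c));m=(abs(W[...,0]-650)<130)&(abs(W[...,1]-150)<120)&(W[...,2]>145)&(W[...,2]<300)
    P=W[m]
    for z in range(145,260,15):
        q=P[(P[:,2]>=z)&(P[:,2]<z+15)]
        if len(q):print(c,z,len(q),q.min(0).round(),q.max(0).round())
E
python3 -m creep '[{"x":37,"y":-43,"z":0,"roll":0.14},{"x":74,"y":-86,"z":0,"roll":0.28},{"x":111,"y":-129,"z":0,"roll":0.42},{"x":148,"y":-172,"z":0,"roll":0.562},{"x":185,"y":-215,"z":0,"roll":0.562},{"x":222,"y":-258,"z":0,"roll":0.562},{"x":259,"y":-301,"z":0,"roll":0.562},{"x":296,"y":-344,"z":0,"roll":0.562}]' 1 20
```

```text
scene 145 37 [586. 157. 145.] [645. 188. 160.]
scene 160 18 [627. 153. 160.] [635. 166. 175.]
scene 175 22 [624. 144. 175.] [632. 156. 189.]
scene 190 15 [625. 131. 190.] [629. 148. 205.]
scene 205 75 [621.  44. 206.] [665. 133. 220.]
scene 220 295 [624.  45. 220.] [665. 116. 235.]
scene 235 58 [632.  58. 235.] [650.  85. 238.]
top 145 11 [582. 162. 145.] [645. 191. 150.]
top 160 6 [626. 160. 167.] [630. 164. 173.]
top 175 14 [622. 148. 175.] [631. 158. 190.]
top 190 31 [620. 132. 191.] [626. 152. 205.]
top 205 69 [620.  43. 205.] [648. 138. 220.]
top 220 468 [621.  43. 220.] [664. 120. 235.]
top 235 108 [626.  55. 235.] [655.  85. 241.]
time: 2.55
eef_pos: [552.5, 277.6, 222.9]
orientation: [0.0, -0.048, 0.999, 0.0]
wrist_force: [0.5, 0.5, -0.5]
finger_gap: 0.352
```

```bash
python3 -c "
from workcell import *
s=observe();print(s['time'],s['eef_pos'],s['finger_gap'],s['joint_vel'].round(2))"
python3 -m creep '[{"x":0,"y":0,"z":0,"roll":0},{"x":0,"y":0,"z":0,"roll":0},{"x":0,"y":0,"z":0,"roll":0},{"x":0,"y":0,"z":0,"roll":0},{"x":0,"y":0,"z":0,"roll":0},{"x":0,"y":0,"z":0,"roll":0},{"x":0,"y":0,"z":0,"roll":0},{"x":0,"y":0,"z":0,"roll":0}]'
```

```text
2.55 [552.51920267 277.6105336  222.92597461] 0.35223246732014857 [ 0.56  0.22  0.3  -0.26 -0.09  0.04  0.87]
time: 3.35
eef_pos: [551.3, 279.4, 222.6]
orientation: [0.0, -0.048, 0.999, 0.0]
wrist_force: [0.0, -0.0, 0.2]
finger_gap: 0.005
```

```bash
python3 -m creep '[{"x":8,"y":-15,"z":-30},{"x":16,"y":-30,"z":-60},{"x":24,"y":-45,"z":-85},{"x":25,"y":-47,"z":-98},{"x":25,"y":-47,"z":-98},{"x":25,"y":-47,"z":-98},{"x":25,"y":-47,"z":-98},{"x":25,"y":-47,"z":-98}]'
python3 - <<'E'
from h import *
for c in("scene","top"):
    r=read_camera(c);crop(r,*((305,60,425,200) if c=="scene" else (75,120,215,255)),4,f"pics/{c}3.png")
E
```

```text
schema error: expected keys x, y, z, roll
```

View pics/scene3.png

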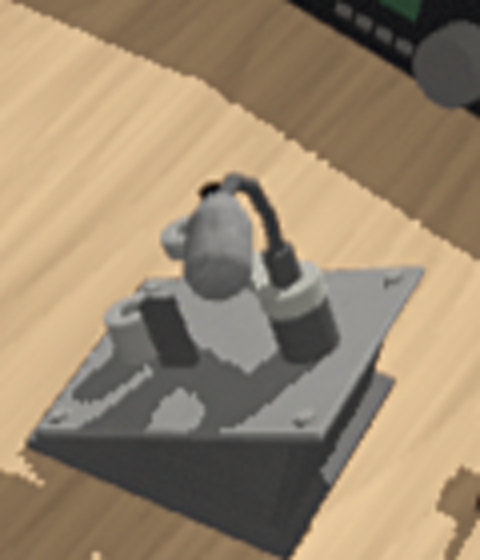

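View pics/top3.png

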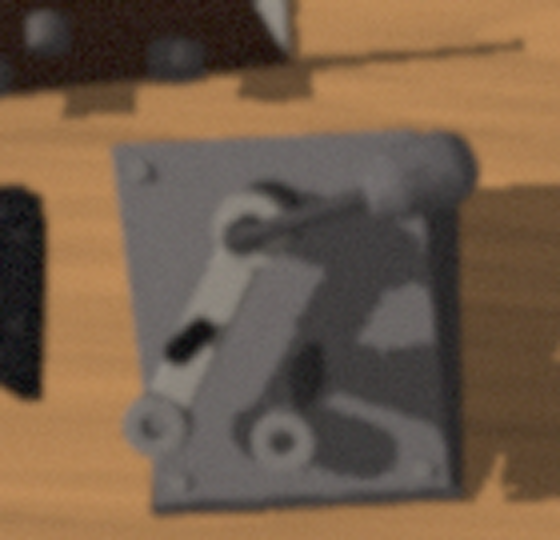

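```bash
python3 -m creep '[{"x":8,"y":-15,"z":-30,"roll":0},{"x":16,"y":-30,"z":-60,"roll":0},{"x":24,"y":-45,"z":-85,"roll":0},{"x":25,"y":-47,"z":-98,"roll":0},{"x":25,"y":-47,"z":-98,"roll":0},{"x":25,"y":-47,"z":-98,"roll":0},{"x":25,"y":-47,"z":-98,"roll":0},{"x":25,"y":-47,"z":-98,"roll":0}]'
python3 - <<'E'
from h import *
for c in("scene","top"):
    r=read_camera(c);crop(r,*((305,60,425,200) if c=="scene" else (75,120,215,255)),4,f"pics/{c}4.png")
    print(c,proj(r,[(558,156,60),(592,188,123),(582,187,142),(559,214,81)]).round())
E
```

```text
time: 4.25
eef_pos: [576.9, 233.6, 126.2]
orientation: [0.001, -0.049, 0.999, 0.001]
wrist_force: [0.6, -0.0, 0.6]
finger_gap: 0.008
scene [[336. 137.]
 [360. 115.]
 [357. 107.]
 [351. 117.]]
top [[145. 230.]
 [122. 205.]
 [119. 208.]
 [113. 226.]]
```

View pics/scene4.png

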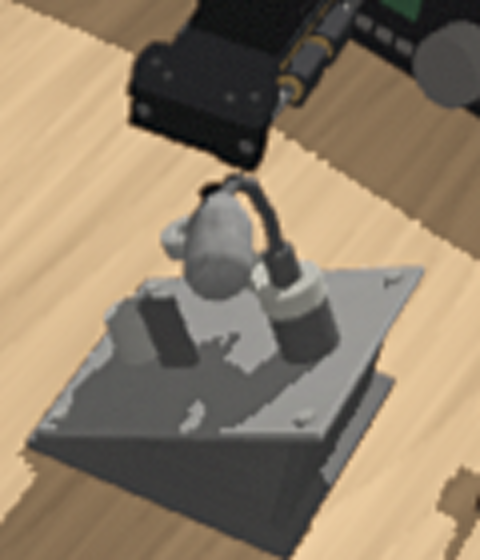

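View pics/top4.png

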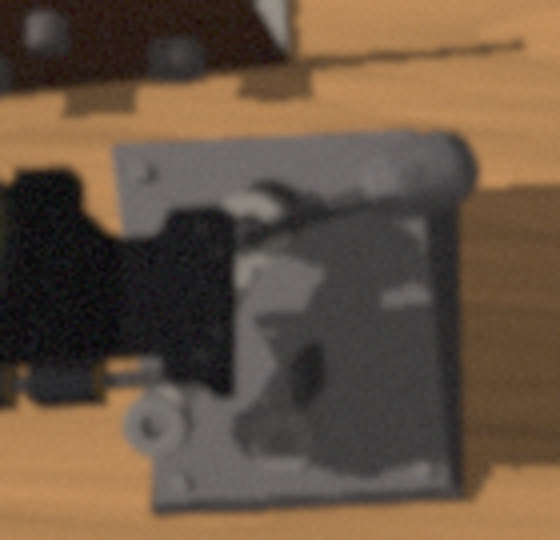

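```bash
python3 - <<'E'
from h import *
W=cloud(read_camera("scene"));
for v in range(130,156,3): print(v,[W[v,u].round().astype(int).tolist() for u in(343,347,351)])
E
python3 -m creep '[{"x":-1,"y":-6,"z":0,"roll":0},{"x":-2,"y":-12,"z":0,"roll":0},{"x":-2,"y":-18,"z":0,"roll":0},{"x":-2,"y":-23,"z":0,"roll":0},{"x":-2,"y":-28,"z":0,"roll":0},{"x":-2,"y":-33,"z":0,"roll":0},{"x":-2,"y":-37,"z":0,"roll":0},{"x":-2,"y":-37,"z":0,"roll":0}]'
```

```text
130 [[542, 219, 26], [549, 227, 24], [640, 49, 211]]
133 [[546, 213, 23], [555, 217, 24], [567, 215, 33]]
136 [[581, 143, 87], [591, 143, 93], [573, 203, 36]]
139 [[582, 143, 78], [591, 145, 82], [581, 189, 41]]
142 [[584, 141, 72], [593, 143, 76], [599, 150, 73]]
145 [[584, 143, 60], [594, 144, 65], [602, 146, 69]]
148 [[582, 150, 43], [595, 144, 56], [605, 144, 63]]
151 [[584, 148, 36], [597, 142, 50], [606, 144, 53]]
154 [[591, 136, 40], [602, 133, 50], [612, 134, 55]]
time: 5.2
eef_pos: [572.1, 197.1, 123.3]
orientation: [-0.002, -0.049, 0.999, 0.001]
wrist_force: [-2.6, 3.5, -3.1]
finger_gap: 0.008
```

```bash
python3 -m creep '[{"x":0,"y":-2,"z":0,"roll":0},{"x":0,"y":-4,"z":0,"roll":0},{"x":0,"y":-6,"z":0,"roll":0},{"x":0,"y":-8,"z":0,"roll":0},{"x":0,"y":-9,"z":0,"roll":0},{"x":0,"y":-10,"z":0,"roll":0},{"x":0,"y":-11,"z":0,"roll":0},{"x":0,"y":-12,"z":0,"roll":0}]'
python3 - <<'E'
from h import *
s=observe();print(s['wrist_force'],s['eef_pos'])
for c in("scene","top"):
    r=read_camera(c);crop(r,*((305,60,425,200) if c=="scene" else (75,120,215,255)),4,f"pics/{c}5.png")
E
```

```text
time: 6.0
eef_pos: [572.2, 185.5, 123.5]
orientation: [-0.002, -0.049, 0.999, 0.001]
wrist_force: [-2.4, 4.2, -2.1]
finger_gap: 0.01
[-2.37064942  4.16589797 -2.11488103] [572.24877829 185.53987814 123.46699514]
```

View pics/scene5.png

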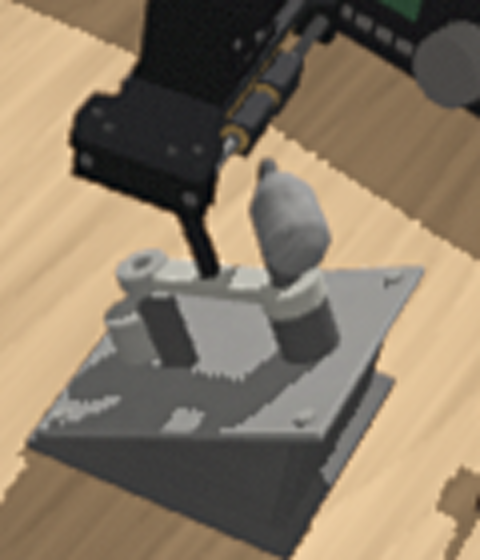

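View pics/top5.png

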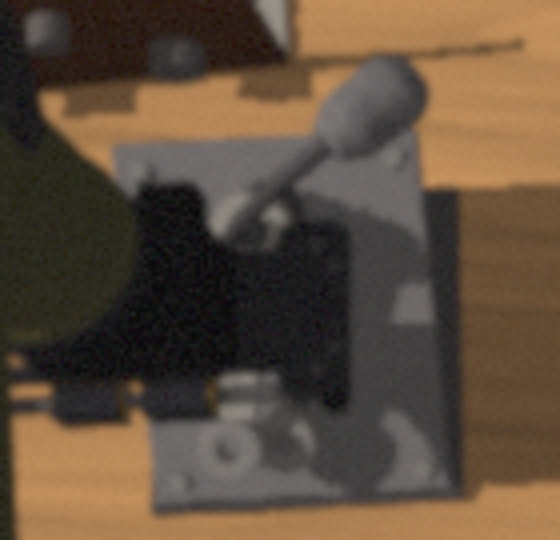

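Boom swinging in. The eye hole is at top px (132,232), just short of the lug at (145,230). I'll continue in smaller steps and watch the force.

```bash
python3 -m creep '[{"x":0,"y":-1,"z":0,"roll":0},{"x":0,"y":-2,"z":0,"roll":0},{"x":0,"y":-3,"z":0,"roll":0},{"x":0,"y":-4,"z":0,"roll":0},{"x":0,"y":-5,"z":0,"roll":0},{"x":0,"y":-6,"z":0,"roll":0},{"x":0,"y":-7,"z":0,"roll":0},{"x":0,"y":-8,"z":0,"roll":0}]'
python3 - <<'E'
from h import *
s=observe();print(s['wrist_force'],s['eef_pos'])
for c in("scene","top"):
    r=read_camera(c);print(proj(r,[(550.5,155.4,73.6)])); crop(r,*((305,60,425,200) if c=="scene" else (75,120,215,255)),4,f"pics/{c}6.png")
E
```

```text
time: 6.9
eef_pos: [574.6, 175.0, 124.6]
orientation: [0.0, -0.048, 0.999, 0.0]
wrist_force: [-1.4, 3.9, -1.8]
finger_gap: 0.004
[-1.39767074  3.89282864 -1.84552204] [574.55073663 174.9981245  124.63880962]
[[334.00710498 131.76914947]]
[[143.66281378 232.74529249]]
```

View pics/top6.png

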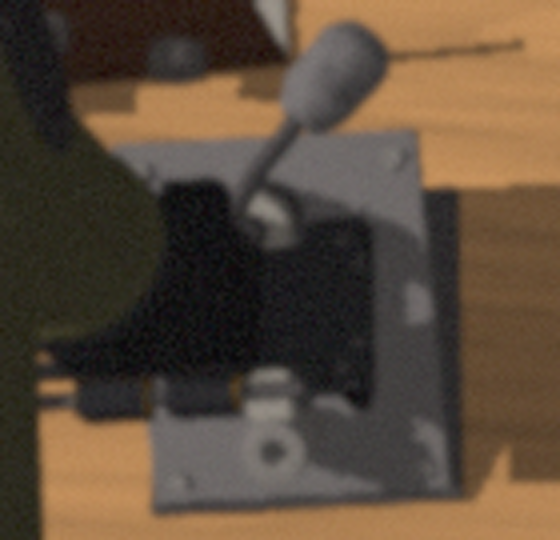

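```bash
python3 -m creep '[{"x":0,"y":-0.4,"z":0,"roll":0},{"x":0,"y":-0.8,"z":0,"roll":0},{"x":0,"y":-1.2,"z":0,"roll":0},{"x":0,"y":-1.5,"z":0,"roll":0},{"x":0,"y":-1.5,"z":0,"roll":0},{"x":0,"y":-1.5,"z":0,"roll":0},{"x":0,"y":-1.5,"z":0,"roll":0},{"x":0,"y":-1.5,"z":0,"roll":0}]'
```

```text
time: 7.8
eef_pos: [574.6, 173.7, 124.6]
orientation: [0.0, -0.048, 0.999, 0.0]
wrist_force: [-0.1, 3.3, -1.3]
finger_gap: 0.005
```

```bash
python3 -m creep '[{"x":0,"y":-0.4,"z":0,"roll":0},{"x":0,"y":-0.8,"z":0,"roll":0},{"x":0,"y":-1.2,"z":0,"roll":0},{"x":0,"y":-1.6,"z":0,"roll":0},{"x":0,"y":-2,"z":0,"roll":0},{"x":0,"y":-2,"z":0,"roll":0},{"x":0,"y":-2,"z":0,"roll":0},{"x":0,"y":-2,"z":0,"roll":0}]'
python3 - <<'E'
from h import *
s=observe();print(s['wrist_force'],s['eef_pos'])
for c in("scene","top"):
    r=read_camera(c);crop(r,*((305,60,425,200) if c=="scene" else (125,215,165,250)),4 if c=="scene" else 14,f"pics/{c}7.png")
E
```

```text
time: 8.6
eef_pos: [574.5, 173.6, 124.6]
orientation: [0.0, -0.049, 0.999, 0.001]
wrist_force: [-0.7, 6.4, -4.3]
finger_gap: 0.004
[-0.65254097  6.41627127 -4.28280761] [574.52527503 173.61168771 124.64763985]
```

View pics/top7.png

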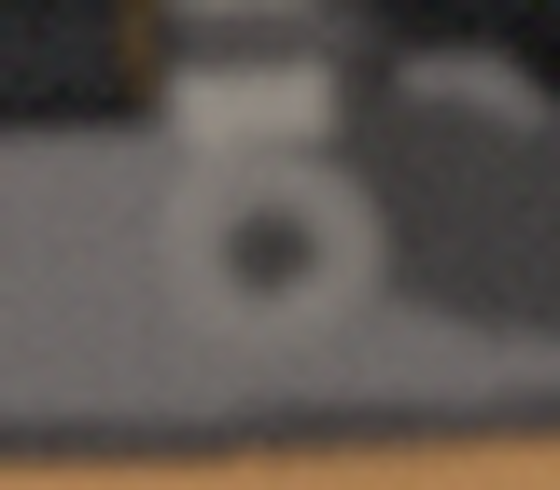

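View pics/scene7.png

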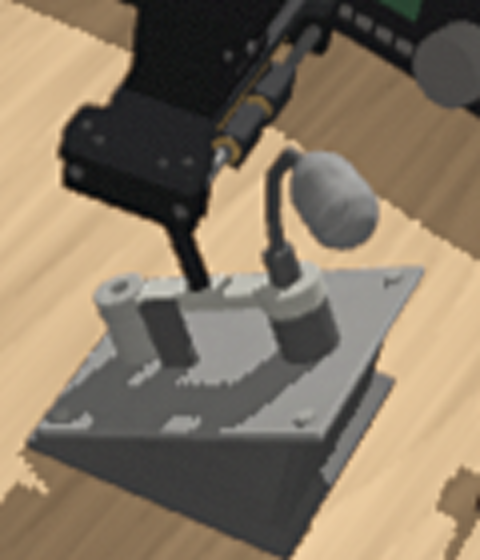

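At its stop: position stalled and force doubled, with the eye hole at top px (144,233), matching the aligned prediction of (143.7,232.7). Retreating and travelling to the rack.

```bash
python3 -m creep '[{"x":-2,"y":6,"z":0,"roll":0},{"x":-5,"y":10,"z":25,"roll":0},{"x":-10,"y":10,"z":70,"roll":0},{"x":-15,"y":0,"z":90,"roll":0},{"x":-22,"y":-45,"z":90,"roll":0},{"x":-29,"y":-90,"z":90,"roll":0},{"x":-36,"y":-135,"z":90,"roll":0},{"x":-43,"y":-180,"z":90,"roll":0}]' 0.43 10
python3 -c "
from workcell import *
s=observe();print(s['time'],s['eef_pos'],s['finger_gap'],s['q'])"
```

```text
time: 9.5
eef_pos: [531.1, -12.1, 215.6]
orientation: [0.001, -0.047, 0.999, -0.001]
wrist_force: [1.2, -0.8, -1.1]
finger_gap: 0.554
9.5 [531.13802736 -12.11854743 215.56208296] 0.55445543915017 [-0.28841959  0.0673412   0.27281482  1.76653576 -0.01649967  1.30863352
  1.65336001]
```

```bash
python3 -m creep '[{"x":-4,"y":-44,"z":0,"roll":0},{"x":-8,"y":-88,"z":0,"roll":0},{"x":-12,"y":-132,"z":0,"roll":0},{"x":-16,"y":-176,"z":0,"roll":0},{"x":-20,"y":-220,"z":0,"roll":0},{"x":-24,"y":-264,"z":0,"roll":0},{"x":-27,"y":-306,"z":0,"roll":0},{"x":-27,"y":-306,"z":0,"roll":0}]'
python3 - <<'E'
from h import *
s=observe();print(s['time'],s['eef_pos'],s['q'])
for c in("scene","top"):
    r=read_camera(c);print(proj(r,[(504,-319,113)])); crop(r,*((110,200,230,290) if c=="scene" else (310,220,450,325)),5,f"pics/{c}8.png")
r=read_camera("top");crop(r,125,215,165,250,14,"pics/top8b.png")
E
```

```text
time: 10.3
eef_pos: [500.3, -323.9, 215.6]
orientation: [-0.001, -0.042, 0.999, -0.004]
wrist_force: [-0.6, -0.1, -0.1]
finger_gap: 0.57
10.3 [ 500.26200818 -323.87609548  215.62902742] [ 0.07033277  0.22160637  0.53258652  1.62217935 -0.10809386  1.32647592
  2.27299252]
[[174.01599028 253.47647852]]
[[392.56200095 263.11535026]]
```

View pics/scene8.png

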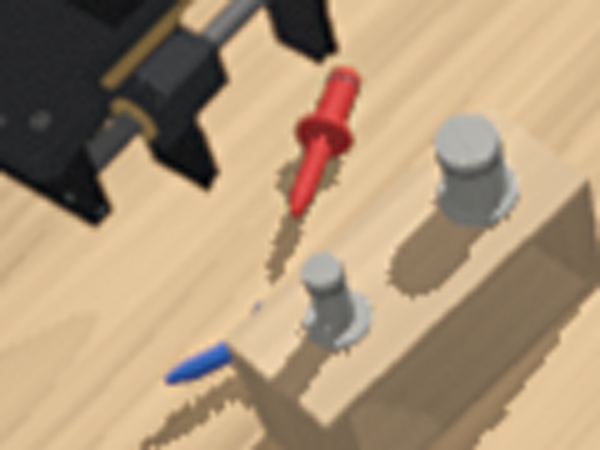

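View pics/top8b.png

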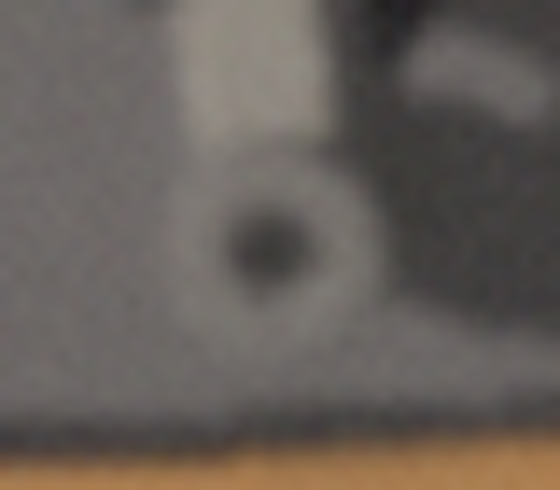

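```bash
python3 -m creep '[{"x":0,"y":0,"z":0,"roll":0},{"x":0,"y":0,"z":-20,"roll":0},{"x":0,"y":0,"z":-40,"roll":0},{"x":0,"y":0,"z":-60,"roll":0},{"x":0,"y":0,"z":-70,"roll":0},{"x":0,"y":0,"z":-70,"roll":0},{"x":0,"y":0,"z":-70,"roll":0},{"x":0,"y":0,"z":-70,"roll":0}]'
python3 - <<'E'
from h import *
s=observe();print(s['time'],s['eef_pos'],s['q'])
r=read_camera("top");print(proj(r,[(504,-319,113),s['eef_pos']])); crop(r,330,220,450,310,5,f"pics/top9.png")
r=read_camera("scene");print(proj(r,[(504,-319,113),s['eef_pos']])); crop(r,110,200,230,290,5,f"pics/scene9.png")
E
```

```text
time: 11.25
eef_pos: [505.2, -314.5, 145.9]
orientation: [0.001, -0.048, 0.999, -0.0]
wrist_force: [0.3, -0.2, -0.0]
finger_gap: 0.568
11.25 [ 505.22925227 -314.49562319  145.91149836] [ 0.07492649  0.27041142  0.51541799  1.71081679 -0.14241138  1.19548529
  2.29434222]
[[392.56200095 263.11535026]
 [393.79853903 259.58716212]]
[[174.01599028 253.47647852]
 [172.94835248 242.23856665]]
```

View pics/top9.png

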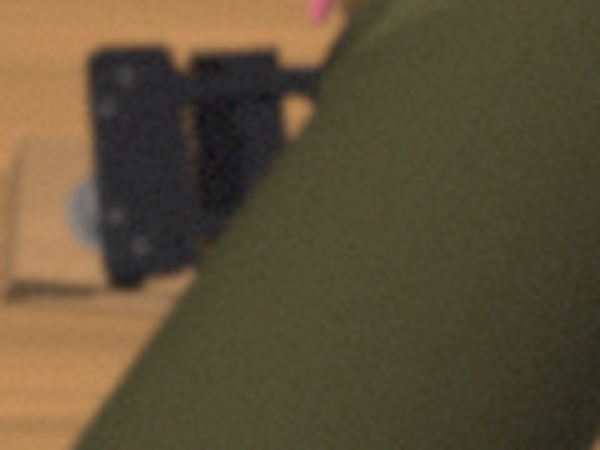

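View pics/scene9.png

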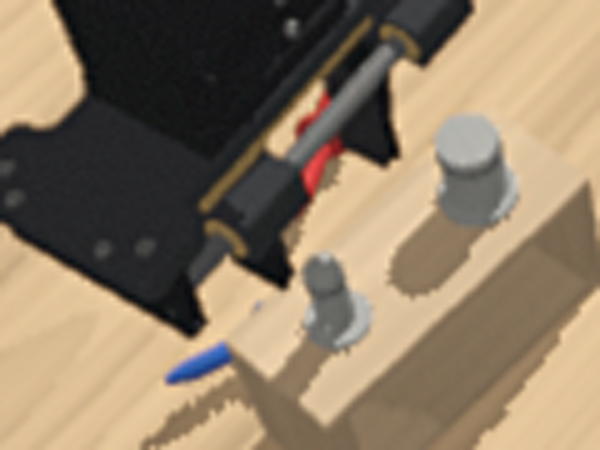

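```bash
python3 -m creep '[{"x":-1,"y":-4.5,"z":-5,"roll":0},{"x":-1,"y":-4.5,"z":-20,"roll":0},{"x":-1,"y":-4.5,"z":-35,"roll":0},{"x":-1,"y":-4.5,"z":-48,"roll":0},{"x":-1,"y":-4.5,"z":-56,"roll":0},{"x":-1,"y":-4.5,"z":-60,"roll":0},{"x":-1,"y":-4.5,"z":-60,"roll":0},{"x":-1,"y":-4.5,"z":-60,"roll":0}]'
python3 - <<'E'
from h import *
s=observe();print(s['time'],s['eef_pos'],s['q'])
r=read_camera("scene");crop(r,110,200,230,290,5,f"pics/scene10.png")
E
```

```text
time: 12.15
eef_pos: [503.8, -319.0, 84.9]
orientation: [0.0, -0.048, 0.999, -0.0]
wrist_force: [0.4, 0.7, -0.1]
finger_gap: 0.568
12.15 [ 503.75556471 -318.96130119   84.94440558] [ 0.09723672  0.33539543  0.50454835  1.76662631 -0.18105103  1.084959
  2.33014288]
```

View pics/scene10.png

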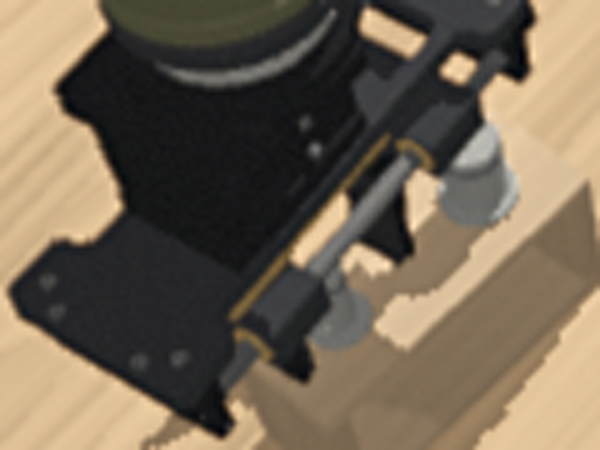

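```bash
python3 -m creep '[{"x":0,"y":0,"z":0,"roll":0},{"x":0,"y":0,"z":0,"roll":0},{"x":0,"y":0,"z":0,"roll":0},{"x":0,"y":0,"z":0,"roll":0},{"x":0,"y":0,"z":0,"roll":0},{"x":0,"y":0,"z":0,"roll":0},{"x":0,"y":0,"z":0,"roll":0},{"x":0,"y":0,"z":0,"roll":0}]' 1 10
python3 -m creep '[{"x":0,"y":0,"z":5,"roll":0},{"x":0,"y":0,"z":12,"roll":0},{"x":0,"y":0,"z":20,"roll":0},{"x":0,"y":0,"z":27,"roll":0},{"x":0,"y":0,"z":30,"roll":0},{"x":0,"y":0,"z":31,"roll":0},{"x":0,"y":0,"z":31,"roll":0},{"x":0,"y":0,"z":31,"roll":0}]'
python3 - <<'E'
from h import *
s=observe();print(s['time'],s['eef_pos'],s['wrist_force'])
r=read_camera("scene");crop(r,110,190,230,290,5,f"pics/scene11.png")
E
```

```text
time: 13.0
eef_pos: [503.5, -318.9, 84.7]
orientation: [0.0, -0.048, 0.999, -0.0]
wrist_force: [0.2, -0.6, 0.4]
finger_gap: 0.166
time: 13.8
eef_pos: [503.3, -318.6, 115.3]
orientation: [-0.0, -0.048, 0.999, 0.0]
wrist_force: [-0.6, -0.4, -0.6]
finger_gap: 0.167
13.8 [ 503.25013699 -318.58150742  115.29723017] [-0.57334824 -0.40913189 -0.6141641 ]
```

View pics/scene11.png

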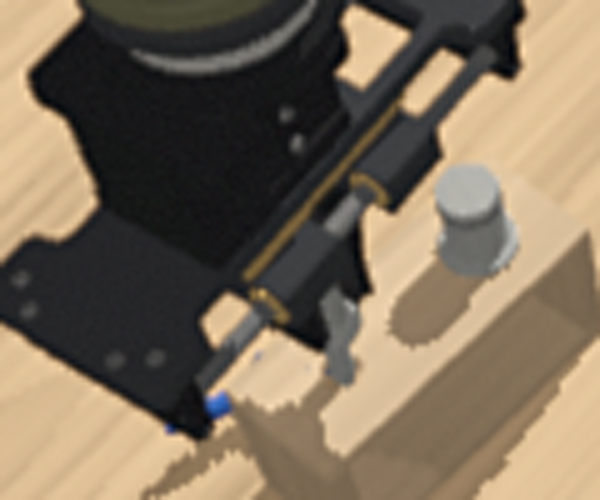

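```bash
python3 -m creep '[{"x":-5,"y":-0.5,"z":0,"roll":0},{"x":-10,"y":-1,"z":-0.5,"roll":0},{"x":-15,"y":-1.4,"z":-2,"roll":0},{"x":-20,"y":-1.9,"z":-3.5,"roll":0},{"x":-25,"y":-2.4,"z":-5.5,"roll":0},{"x":-29,"y":-2.8,"z":-7.5,"roll":0},{"x":-31,"y":-3,"z":-8,"roll":0},{"x":-31,"y":-3,"z":-8,"roll":0}]'
python3 - <<'E'
from h import *
s=observe();print(s['time'],s['eef_pos'],s['wrist_force'])
r=read_camera("scene");crop(r,110,190,230,290,5,f"pics/scene12.png")
E
```

```text
time: 14.65
eef_pos: [472.0, -322.0, 107.4]
orientation: [-0.0, -0.048, 0.999, -0.0]
wrist_force: [2.3, -1.8, 0.7]
finger_gap: 0.165
14.65 [ 472.00954053 -322.00381033  107.4402679 ] [ 2.34344287 -1.75972424  0.73198343]
```

View pics/scene12.png

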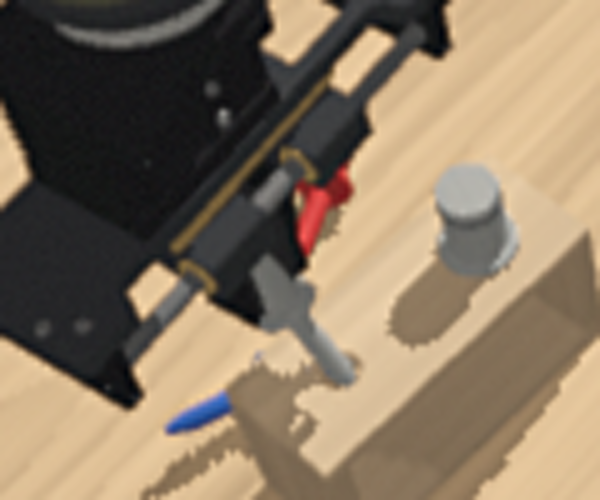

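```bash
python3 -m creep '[{"x":-4,"y":-0.4,"z":7,"roll":0},{"x":-8,"y":-0.8,"z":15,"roll":0},{"x":-13,"y":-1.3,"z":24,"roll":0},{"x":-17,"y":-1.7,"z":36,"roll":0},{"x":-18,"y":-2,"z":60,"roll":0},{"x":-18,"y":-2,"z":80,"roll":0},{"x":-18,"y":-2,"z":92,"roll":0},{"x":-18,"y":-2,"z":92,"roll":0}]'
python3 - <<'E'
from h import *
s=observe();print(s['time'],s['eef_pos'],s['wrist_force'],s['finger_gap'])
r=read_camera("scene");crop(r,90,150,210,250,5,f"pics/scene13.png")
g=s['eef_pos']+[0,0,19]
for th in(.4,.5,.6):
    a=np.array([-np.sin(th)*.9954,-np.sin(th)*.096,np.cos(th)])
    print(th,((proj(r,[g-29*a,g-73*a])-[90,150])*5).round().tolist())
E
```

```text
time: 15.5
eef_pos: [455.2, -324.5, 201.9]
orientation: [0.002, -0.048, 0.999, -0.001]
wrist_force: [0.3, 0.8, -1.2]
finger_gap: 0.168
15.5 [ 455.18925213 -324.48202427  201.92575615] [ 0.25133216  0.79964228 -1.20368867] 0.168306281138793
0.4 [[287.0, 344.0], [351.0, 432.0]]
0.5 [[293.0, 345.0], [364.0, 435.0]]
0.6 [[297.0, 346.0], [376.0, 437.0]]
```

View pics/scene13.png

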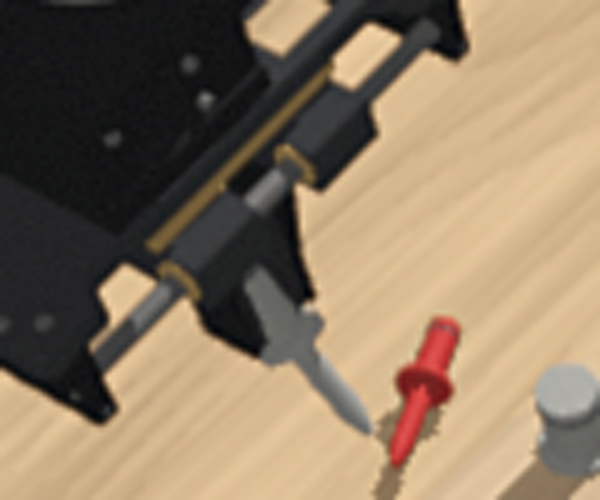

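Run:
```python
from h import *
r=read_camera("top");c0=np.array([621.9,160.2,60.2])
print("eye",hit(r,144.3,232.7,46,c0),hit(r,144.0,232.7,46,c0))
E0=np.array([550.5,155,73.6]);th=.54
a=np.array([-np.sin(th)*.9954,-np.sin(th)*.096,np.cos(th)])
for k in(25,12,0,-10):
    g=E0+k*N+72*a;print(k,(g-[0,0,19]).round(1),(E0+k*N).round(1))
print("home",(E0+28*N-[0,0,19]).round(1))
```

```text
eye [550.63318301 154.16640816  73.62790074] [550.60685218 154.74383235  73.64387801]
25 [501.7 150.3 138.3] [538.6 153.8  95.6]
12 [507.9 150.9 126.9] [544.8 154.4  84.1]
0 [513.7 151.4 116.4] [550.5 155.   73.6]
-10 [518.4 151.9 107.6] [555.3 155.5  64.8]
home [537.2 153.7  79.2]
```

```bash
python3 -m creep '[{"x":3,"y":20,"z":0,"roll":0},{"x":8,"y":60,"z":0,"roll":0},{"x":12,"y":104,"z":0,"roll":0},{"x":17,"y":148,"z":0,"roll":0},{"x":22,"y":192,"z":0,"roll":0},{"x":26,"y":236,"z":0,"roll":0},{"x":30,"y":280,"z":0,"roll":0},{"x":34,"y":324,"z":0,"roll":0}]'
python3 -m creep '[{"x":2,"y":44,"z":0,"roll":0},{"x":5,"y":84,"z":0,"roll":0},{"x":8,"y":115,"z":0,"roll":0},{"x":11,"y":135,"z":0,"roll":0},{"x":13,"y":147,"z":0,"roll":0},{"x":13,"y":150,"z":-20,"roll":0},{"x":13,"y":150,"z":-40,"roll":0},{"x":13,"y":150,"z":-40,"roll":0}]'
python3 - <<'E'
from h import *
s=observe();print(s['time'],s['eef_pos'],s['wrist_force'],s['finger_gap'])
for c in("scene","top"):
    r=read_camera(c);crop(r,*((295,60,415,160) if c=="scene" else (105,180,205,260)),5,f"pics/{c}14.png")
E
```

```text
time: 16.4
eef_pos: [487.4, 2.0, 198.3]
orientation: [-0.001, -0.048, 0.999, -0.0]
wrist_force: [0.3, 0.7, -1.4]
finger_gap: 0.165
time: 17.2
eef_pos: [499.0, 148.7, 156.0]
orientation: [-0.003, -0.048, 0.999, -0.001]
wrist_force: [-0.3, -0.5, -1.0]
finger_gap: 0.165
17.2 [498.97650467 148.67113379 155.98414816] [-0.32799213 -0.46120174 -0.95540576] 0.16540110536203342
```

View pics/scene14.png

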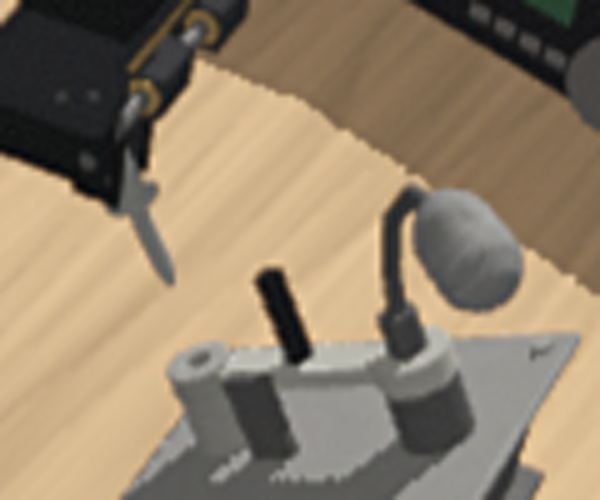

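View pics/top14.png

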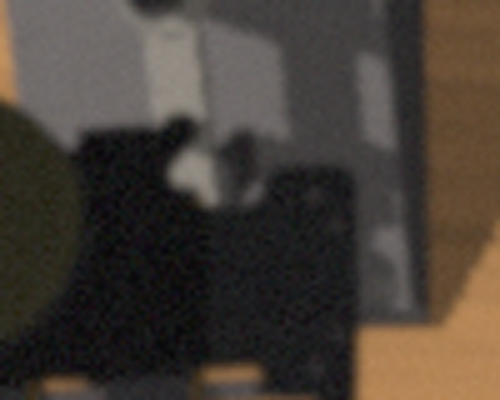

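Run:
```python
from h import *
s=observe();r=read_camera("scene");W=cloud(r)
print(s['eef_pos'])
g=s['eef_pos']+[0,0,19]
f=lambda p:((proj(r,p)-[295,60])*5).round().tolist()
for th in(.45,.5,.54,.6):
    a=np.array([-np.sin(th)*.9954,-np.sin(th)*.096,np.cos(th)])
    print(th,f([g-28*a,g-72*a]),(g-72*a).round(1))
for v in range(96,120,2):
    print(v,[(u,W[v,u].round(1).tolist()) for u in range(318,332) if W[v,u,2]>95 and W[v,u,2]<160 and W[v,u,0]<560])
print(f([(550.5,155,73.6),(550.5,153,73.6),(552.5,155,73.6)]))
```

```text
[501.09822903 149.30112594 159.12450075]
0.45 [[135.0, 198.0], [166.0, 282.0]] [532.3 152.3 113.3]
0.5 [[138.0, 198.0], [172.0, 281.0]] [535.5 152.6 114.9]
0.54 [[140.0, 198.0], [178.0, 281.0]] [537.9 152.9 116.4]
0.6 [[143.0, 197.0], [185.0, 280.0]] [541.6 153.2 118.7]
96 []
98 [(320, [510.0, 146.7, 158.6]), (321, [511.9, 147.7, 158.8]), (322, [514.0, 148.4, 159.4]), (323, [515.5, 150.2, 158.9])]
100 [(319, [512.3, 139.0, 159.4]), (320, [514.0, 140.4, 159.3]), (323, [518.2, 146.2, 157.4]), (324, [520.4, 146.8, 158.1]), (325, [518.3, 155.1, 151.4])]
102 [(318, [509.9, 139.6, 152.2]), (319, [512.7, 139.1, 153.9]), (322, [516.0, 146.6, 150.5]), (323, [517.6, 148.2, 150.2]), (324, [518.5, 151.0, 148.7]), (325, [520.1, 152.7, 148.3]), (326, [521.5, 154.8, 147.6])]
104 [(323, [518.7, 147.1, 145.8]), (324, [520.9, 147.7, 146.5]), (325, [523.7, 147.2, 148.3]), (326, [524.5, 150.4, 146.5]), (327, [523.6, 156.5, 141.8])]
106 [(324, [520.9, 148.6, 140.2]), (325, [522.4, 150.4, 139.7]), (326, [525.2, 150.0, 141.4]), (327, [527.1, 151.1, 141.6]), (328, [527.5, 155.0, 139.1])]
108 [(325, [523.2, 150.0, 134.7]), (326, [527.3, 147.0, 138.8]), (327, [527.4, 151.5, 135.8]), (328, [531.1, 149.3, 139.2]), (329, [531.1, 154.0, 135.9])]
110 [(326, [526.2, 150.2, 130.3]), (327, [528.9, 149.8, 131.9]), (328, [531.3, 150.1, 133.0]), (329, [533.4, 150.7, 133.6]), (330, [534.1, 154.2, 131.5])]
112 [(327, [529.7, 149.4, 126.8]), (328, [531.3, 151.0, 126.5]), (329, [533.0, 152.7, 126.2]), (330, [534.8, 154.0, 126.2])]
114 [(328, [531.8, 151.1, 120.9]), (329, [535.1, 149.8, 123.5]), (330, [535.1, 154.5, 120.1])]
116 []
118 []
[[195.0, 359.0], [192.0, 362.0], [198.0, 361.0]]
```

Run:
```python
from h import *
s=observe();r=read_camera("scene");crop(r,310,85,350,145,10,"pics/scene15.png")
R=cv2.Rodrigues(r["rvec"])[0];print("cam",-R.T@np.array(r["tvec"]).ravel())
g=s['eef_pos']+[0,0,19];print(s['eef_pos'])
f=lambda p:((proj(r,p)-[310,85]+.5)*10-.5).round().tolist()
for th in(.4,.45,.5,.54):
    a=np.array([-np.sin(th)*.9954,-np.sin(th)*.096,np.cos(th)])
    print(th,f([g-28*a,g-60*a,g-72*a]))
print(f([(550.5,155,73.6)]))
```

```text
cam [ 914.83109781 -561.55332842  830.29743395]
[501.75633724 149.6417886  160.01710503]
0.4 [[123.0, 149.0], [162.0, 271.0], [176.0, 315.0]]
0.45 [[128.0, 149.0], [173.0, 271.0], [190.0, 315.0]]
0.5 [[133.0, 148.0], [184.0, 270.0], [203.0, 315.0]]
0.54 [[137.0, 148.0], [193.0, 269.0], [213.0, 314.0]]
[[244.0, 473.0]]
```

View pics/scene15.png

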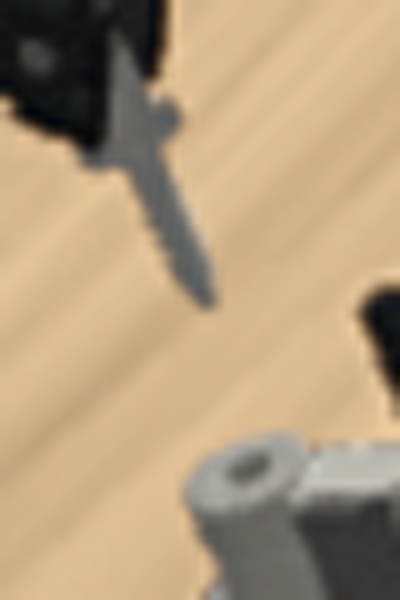

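Run:
```python
from h import *
r=read_camera("scene");s=observe();print(s['eef_pos'])
c1=np.array([632.6,148.4,65.5])
# hole centroid: darkness within ring
p=hit(r,310+25.0-.5+.05,85+46.6-.5+.05,46,c1);print("eye scene",p.round(1))
im=r["frame"].mean(2)[126:138,326:344];print(im.round().astype(int))
```

```text
[502.18125995 150.04163445 160.69459718]
eye scene [550.6 157.6  73.9]
[[176 177 176 176 181 187 188 186 185 184 184 183 182 180 177 177 175 177]
 [176 177 177 180 186 189 187 184 185 185 183 183 180 178 177 175 177 181]
 [177 180 184 186 189 188 185 183 180 178 174 170 170 175 176 176 180 182]
 [180 185 187 189 188 186 179 173 168 166 163 161 161 168 174 158 174 172]
 [184 188 189 186 175 171 166 160 139 125 123 152 158 162 167 156 179 180]
 [187 188 187 174 162 160 152 124 106  93 101 154 161 159 162 195 187 183]
 [188 187 177 164 159 166 143 106  97 102 135 161 161 151 173 191 186 183]
 [188 186 167 159 162 169 159 140 131 151 159 161 142 140 180 186 186 186]
 [187 184 152 153 159 164 164 157 157 161 145 127 129 161 159 135 130 122]
 [185 184 155 135 152 156 157 141 137 125 112 102 107 127 116  96  94  88]
 [184 185 177 120 111 115 115 108 105 101 102 101 101  88  70  65  66  66]
 [183 184 183 138  96  90  95  97  99  99 101 101 102  79  55  52  54  54]]
```

```bash
python3 -m creep '[{"x":0,"y":0.8,"z":-10,"roll":0},{"x":-0.6,"y":0.8,"z":-19,"roll":0},{"x":2.3,"y":1.1,"z":-24.5,"roll":0},{"x":5.3,"y":1.4,"z":-30,"roll":0},{"x":8.3,"y":1.7,"z":-35.5,"roll":0},{"x":11.3,"y":2,"z":-41,"roll":0},{"x":11.3,"y":2,"z":-41,"roll":0},{"x":11.3,"y":2,"z":-41,"roll":0}]'
python3 - <<'E'
from h import *
s=observe();print(s['time'],s['eef_pos'],s['wrist_force'],s['finger_gap'])
r=read_camera("scene");crop(r,310,85,360,145,10,"pics/scene16.png")
E
```

```text
time: 18.25
eef_pos: [512.7, 152.2, 118.4]
orientation: [-0.0, -0.048, 0.999, -0.0]
wrist_force: [0.1, -0.6, -1.0]
finger_gap: 0.173
18.25 [512.73498218 152.23527386 118.44317826] [ 0.06341663 -0.6150497  -0.97921677] 0.17320572748593058
```

View pics/scene16.png

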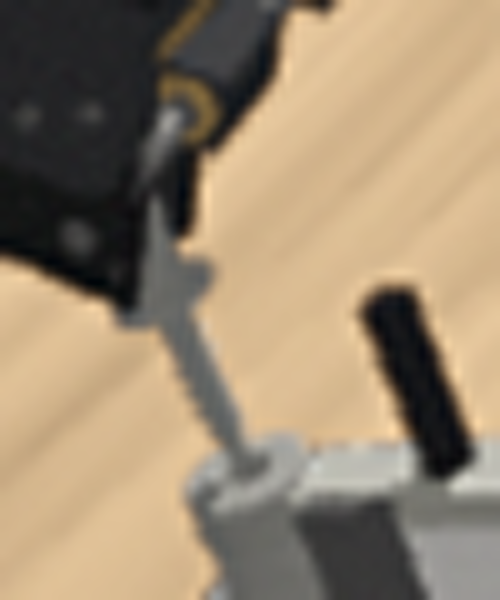

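```bash
python3 -m creep '[{"x":1,"y":0.1,"z":-1.8,"roll":0},{"x":1.9,"y":0.2,"z":-3.5,"roll":0},{"x":2.9,"y":0.3,"z":-5.3,"roll":0},{"x":3.8,"y":0.4,"z":-7,"roll":0},{"x":4.8,"y":0.5,"z":-8.8,"roll":0},{"x":5.7,"y":0.6,"z":-10.5,"roll":0},{"x":5.7,"y":0.6,"z":-10.5,"roll":0},{"x":5.7,"y":0.6,"z":-10.5,"roll":0}]'
python3 - <<'E'
from h import *
s=observe();print(s['time'],s['eef_pos'],s['wrist_force'],s['moment'],s['finger_gap'])
r=read_camera("scene");crop(r,310,85,360,145,10,"pics/scene17.png")
E
```

```text
time: 19.1
eef_pos: [518.4, 152.8, 108.0]
orientation: [-0.0, -0.048, 0.999, -0.0]
wrist_force: [-0.7, -0.5, -0.9]
finger_gap: 0.169
19.1 [518.38143196 152.78538972 107.99873422] [-0.6598192  -0.48194399 -0.86151749] [0.03807076 0.04836679 0.04331343] 0.16890443050604811
```

View pics/scene17.png

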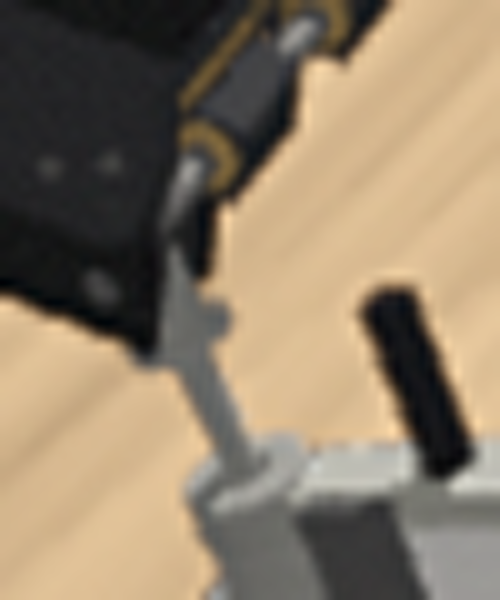

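```bash
python3 -m creep '[{"x":1.1,"y":0.1,"z":-1.8,"roll":0},{"x":2.1,"y":0.2,"z":-3.5,"roll":0},{"x":3.2,"y":0.2,"z":-5.3,"roll":0},{"x":4.3,"y":0.3,"z":-7,"roll":0},{"x":5.4,"y":0.4,"z":-8.8,"roll":0},{"x":6.5,"y":0.5,"z":-10.5,"roll":0},{"x":6.5,"y":0.5,"z":-10.5,"roll":0},{"x":6.5,"y":0.5,"z":-10.5,"roll":0}]'
python3 - <<'E'
from h import *
s=observe();print(s['time'],s['eef_pos'],s['wrist_force'],s['moment'],s['finger_gap'])
r=read_camera("scene");crop(r,310,85,360,145,10,"pics/scene18.png")
E
```

```text
time: 19.95
eef_pos: [524.9, 153.4, 97.5]
orientation: [-0.0, -0.048, 0.999, 0.0]
wrist_force: [0.2, -0.7, -1.7]
finger_gap: 0.167
19.95 [524.88736467 153.36177861  97.5238586 ] [ 0.21824042 -0.70467106 -1.65151371] [0.04721314 0.04632058 0.02521976] 0.16670986740455546
```

View pics/scene18.png

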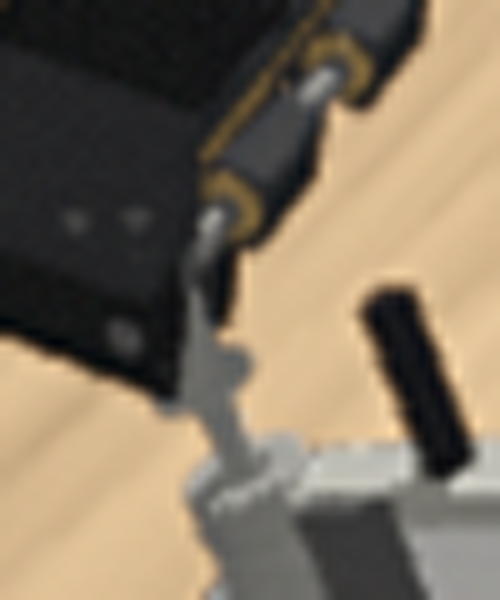

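```bash
python3 -m creep '[{"x":1.1,"y":0.1,"z":-1.8,"roll":0},{"x":2.1,"y":0.2,"z":-3.5,"roll":0},{"x":3.2,"y":0.2,"z":-5.3,"roll":0},{"x":4.3,"y":0.3,"z":-7,"roll":0},{"x":5.4,"y":0.4,"z":-8.8,"roll":0},{"x":6.5,"y":0.5,"z":-10.5,"roll":0},{"x":6.5,"y":0.5,"z":-10.5,"roll":0},{"x":6.5,"y":0.5,"z":-10.5,"roll":0}]'
python3 - <<'E'
from h import *
s=observe();print(s['time'],s['eef_pos'],s['wrist_force'],s['moment'],s['finger_gap'])
r=read_camera("scene");crop(r,310,85,360,145,10,"pics/scene19.png")
E
```

```text
time: 20.8
eef_pos: [531.4, 153.8, 87.0]
orientation: [-0.0, -0.048, 0.999, 0.0]
wrist_force: [0.0, 0.0, -1.3]
finger_gap: 0.167
20.8 [531.38567896 153.83864581  87.00253217] [ 0.02089121  0.00434834 -1.25803109] [ 0.03294019  0.07538108 -0.02563097] 0.16686661573345002
```

View pics/scene19.png

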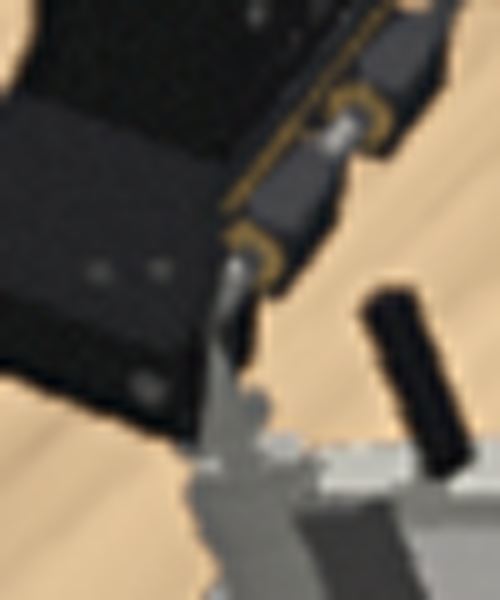

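```bash
python3 -m creep '[{"x":1,"y":0.1,"z":-1.8,"roll":0},{"x":2,"y":0.2,"z":-3.5,"roll":0},{"x":3,"y":0.3,"z":-5.3,"roll":0},{"x":4,"y":0.4,"z":-7,"roll":0},{"x":4.5,"y":0.5,"z":-8,"roll":0},{"x":5,"y":0.5,"z":-9,"roll":0},{"x":5.5,"y":0.5,"z":-9.8,"roll":0},{"x":5.5,"y":0.5,"z":-9.8,"roll":0}]'
python3 - <<'E'
from h import *
s=observe();print(s['time'],s['eef_pos'],s['wrist_force'],s['moment'],s['finger_gap'])
r=read_camera("scene");crop(r,310,85,360,145,10,"pics/scene20.png")
E
```

```text
time: 21.65
eef_pos: [536.7, 154.4, 78.2]
orientation: [-0.0, -0.048, 0.999, 0.0]
wrist_force: [-3.5, -0.7, 5.1]
finger_gap: 0.168
21.65 [536.70163666 154.42683636  78.19556305] [-3.45480032 -0.73934501  5.11302389] [-1.50628000e-01  7.11697845e-01  5.99303604e-04] 0.16844169925881602
```

View pics/scene20.png

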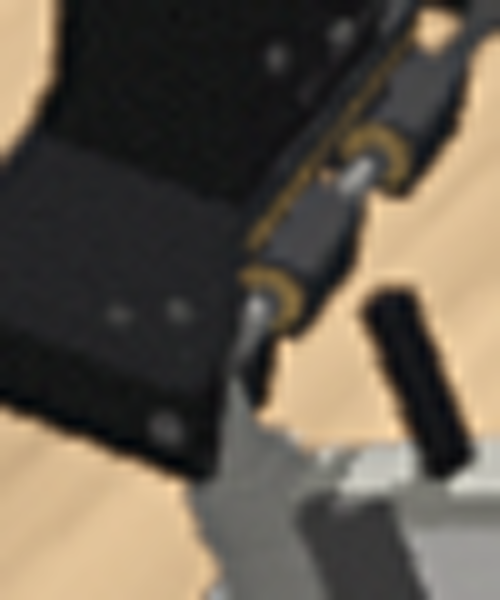

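```bash
python3 -m creep '[{"x":0.3,"y":0,"z":-0.5,"roll":0},{"x":0.5,"y":0,"z":-1,"roll":0},{"x":0.8,"y":0,"z":-1.4,"roll":0},{"x":0.8,"y":0,"z":-1.4,"roll":0},{"x":0.8,"y":0,"z":-1.4,"roll":0},{"x":0.8,"y":0,"z":-1.4,"roll":0},{"x":0.8,"y":0,"z":-1.4,"roll":0},{"x":0.8,"y":0,"z":-1.4,"roll":0}]'
python3 -m creep '[{"x":-0.8,"y":0,"z":1.4,"roll":0},{"x":-0.8,"y":0,"z":1.4,"roll":0},{"x":-0.8,"y":0,"z":1.4,"roll":0},{"x":-0.8,"y":0,"z":1.4,"roll":0},{"x":-0.8,"y":0,"z":1.4,"roll":0},{"x":-0.8,"y":0,"z":1.4,"roll":0},{"x":-0.8,"y":0,"z":1.4,"roll":0},{"x":-0.8,"y":0,"z":1.4,"roll":0}]' 0.45
python3 - <<'E'
from h import *
s=observe();print(s['time'],s['eef_pos'],s['wrist_force'],s['moment'],s['finger_gap'])
r=read_camera("scene");crop(r,310,85,360,145,10,"pics/scene21.png")
E
```

```text
time: 22.5
eef_pos: [537.8, 154.5, 77.8]
orientation: [0.0, -0.048, 0.999, 0.0]
wrist_force: [-4.1, -1.3, 11.1]
finger_gap: 0.169
time: 23.3
eef_pos: [536.9, 154.4, 77.2]
orientation: [-0.0, -0.048, 0.999, 0.0]
wrist_force: [-0.0, -0.6, -0.8]
finger_gap: 0.546
23.3 [536.90373963 154.35964853  77.22194201] [-0.00466319 -0.56699813 -0.83906103] [ 0.05343717 -0.01602552  0.01260022] 0.54584104380284
```

View pics/scene21.png

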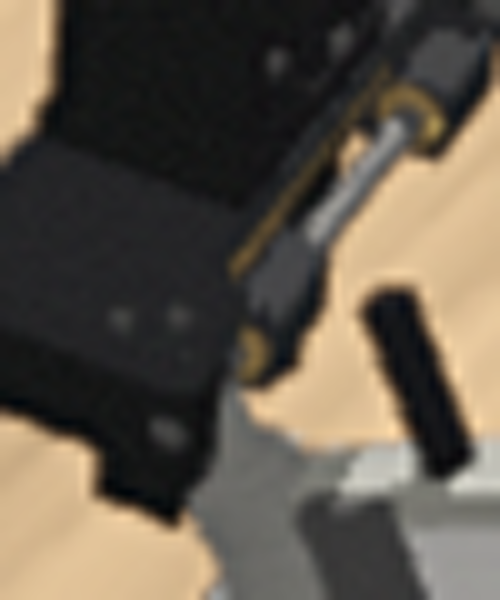

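Released. I'll withdraw along the lean and upward, back toward the robot.

```bash
python3 -m creep '[{"x":-3,"y":0,"z":6,"roll":0},{"x":-8,"y":-1,"z":16,"roll":0},{"x":-16,"y":-1,"z":32,"roll":0},{"x":-28,"y":-2,"z":60,"roll":0},{"x":-38,"y":-2,"z":95,"roll":0},{"x":-45,"y":-30,"z":120,"roll":0},{"x":-50,"y":-75,"z":130,"roll":0},{"x":-50,"y":-120,"z":130,"roll":0}]'
python3 -m creep '[{"x":0,"y":-40,"z":0,"roll":0},{"x":0,"y":-60,"z":0,"roll":0},{"x":0,"y":-60,"z":0,"roll":0},{"x":0,"y":-60,"z":0,"roll":0},{"x":0,"y":-60,"z":0,"roll":0},{"x":0,"y":-60,"z":0,"roll":0},{"x":0,"y":-60,"z":0,"roll":0},{"x":0,"y":-60,"z":0,"roll":0}]'
python3 - <<'E'
from h import *
s=observe();print(s['time'],s['eef_pos'],s['wrist_force'],s['finger_gap'])
E0=np.array([550.6,155.3,73.7])
for c in("scene","top"):
    r=read_camera(c);crop(r,*((310,85,380,155) if c=="scene" else (115,170,185,250)),7,f"pics/{c}22.png")
    cv2.imwrite(f"pics/{c}23.png",r["frame"])
    print(c,proj(r,[E0,E0+38*N]).round(1).tolist())
    W=cloud(r);d=W-E0;h=d@N;rad=np.linalg.norm(d-h[...,None]*N,axis=-1)
    m=(rad<9)&(h>10)&(h<80);print("head",m.sum(),np.percentile(h[m],[5,50,95,99]) if m.any() else 0)
    for l in["slim_pin_head","slim_pin_seat","boom_eye"]:print(l,[([round(float(v)) for v in q["at"]],round(q["conf"],2)) for q in pinpoint(c,l)])
print("ideal head",E0+21*N)
E
```

```text
time: 24.15
eef_pos: [487.4, 33.8, 210.7]
orientation: [0.003, -0.049, 0.999, 0.001]
wrist_force: [0.4, -0.3, -0.4]
finger_gap: 0.549
time: 24.95
eef_pos: [486.9, -25.0, 207.2]
orientation: [-0.0, -0.049, 0.999, 0.0]
wrist_force: [-0.2, 0.1, -0.0]
finger_gap: 0.553
24.95 [486.91780318 -25.00514528 207.20618727] [-0.22682763  0.13784176 -0.00373574] 0.5530117193757507
scene [[334.0, 131.8], [328.3, 118.2]]
head 83 [11.98210873 26.57242114 38.50211635 39.31040411]
slim_pin_head [([663, -360, 8], 0.89), ([387, -221, 11], 0.78), ([540, 155, 93], 0.53)]
slim_pin_seat [([642, -355, 15], 0.76), ([402, -236, 14], 0.64), ([456, -322, 13], 0.6), ([549, 156, 67], 0.48)]
boom_eye [([550, 152, 71], 0.79)]
top [[143.7, 232.7], [139.4, 238.6]]
head 11 [34.75252603 37.93121978 39.85622858 40.07352639]
slim_pin_head [([455, -304, 8], 0.79), ([393, -219, 8], 0.75), ([661, -358, 9], 0.57)]
slim_pin_seat [([400, -237, 14], 0.65), ([452, -321, 12], 0.63), ([640, -352, 17], 0.62)]
boom_eye []
ideal head [540.60188017 154.33379514  92.1419101 ]
```

View pics/scene22.png

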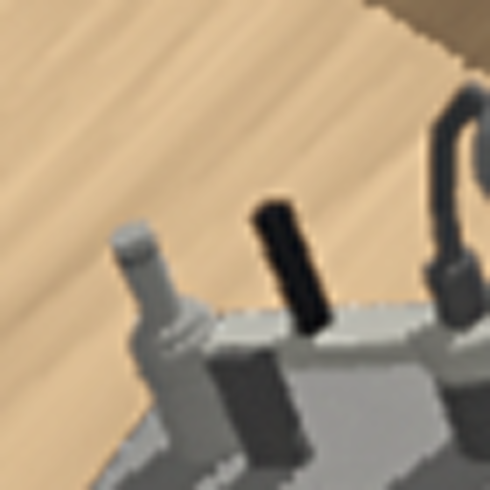

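View pics/top23.png

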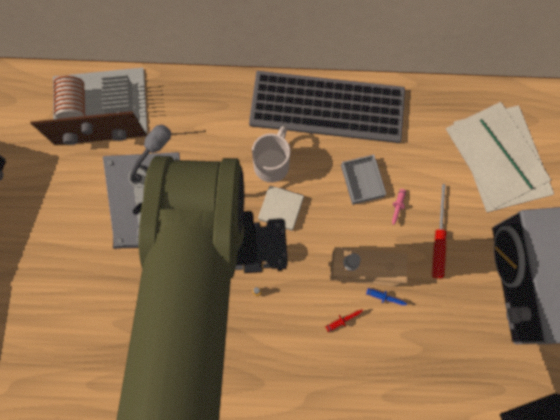

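View pics/top22.png

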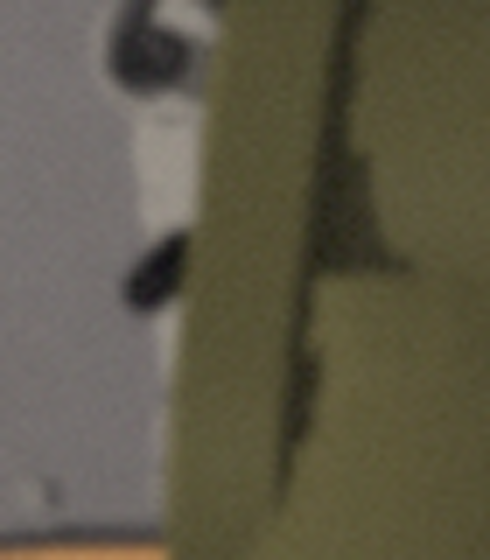

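View pics/scene23.png

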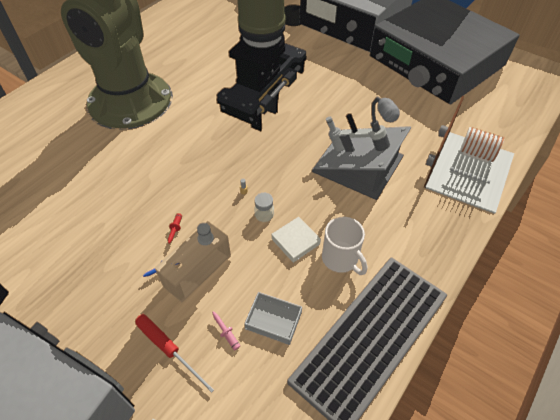

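The pin is home. In the scene view its flange sits flush on the eye at px (335,131), and the head top is about 38.5 mm above the eye face (nominal 38). The fat pin and the other things are in place. The arm touches nothing.

```bash
python3 -c "
from workcell import *
print(sign_off())"
```

```text
the job is handed in; nothing more can be done
None
```

The boom is swung back to its stop, and the slim pin is through both knuckles with its flange down on the eye. I let go of it and handed the job in at about 25 s.

- **Boom:** I pushed the thumb post in with the closed fingers until the arm stalled and the force doubled. The eye hole then showed within about 1 mm of where it should line up with the hole below.
- **Pin:** The gripper can only point down, so I gripped the pin's head lightly and tilted it about 0.5 rad against its rack hole to match the lean. It slid in with almost no force. The contact force then rose to about 12 N as the flange met the eye, and I released it.
- **Last checks:** After withdrawing, depth put the head top about 38.5 mm above the eye (nominal 38). The wrist force was about zero, and the fat pin, mug, jar, notepad, connector, tray and screwdriver looked unmoved.

Some checks were weaker or disagreed:
- The arm hid the eye from the top camera, so the final seating was seen only by the scene camera. The few top-camera depth points there gave about 38 mm.
- The two cameras disagreed by 2–3 mm on where the eye is.
- The point finder gave the slim pin's head in place only a low score (0.53) and ranked the coloured look-alikes above it.
- The red, blue and pink look-alikes were standing in the first scene picture. They were lying down by the top picture taken just after, before the arm had moved.

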